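Swing the desoldering pump nozzle-down and put it in its sloping rest

TASK

Put the desoldering pump away in its sloping blue rest: pinch it near its plunger end and lift it clear of the bench lying level, then ease your grip so that it swings down in the fingers until it hangs nozzle-down straight below the upright hand, well clear of the bench, and grip it firmly again. Lean it to match the rest and lay it in the sloping channel, nozzle fully down on the foot, and let go. Leave the flux pot, the green circuit board and the solder reel in front where they are.

Things in the scene. Friction and masses are not known exactly. Their poses are not given: they have to be found in the camera images.
- pump: desoldering pump, a straight white tube lying on its side, 180 mm long; it handles as a square bar 20 x 20 mm over its whole length, 0.16 to 0.22 kg, centre of mass at mid-length. Origin: centre of its underside as it lies. Its y axis runs along the tube, +y to the black plunger knob, -y to the nozzle; x is level across it; z is up as it lies
- nozzle (a point): centre of the nozzle end face of the pump: 90 mm from its middle along -y, on the centreline (10 mm above its underside)
- plunger_end (a point): centre of the plunger end face: 90 mm from its middle along +y, on the centreline. Pinched across its width 25 mm from here with the tips 10 mm over the bench, it stays level at 40 N, turns by stages from about 16 N down to 6 N (hidden mass and friction vary this) and may stick 20 to 40 degrees short of plumb until the hand is rocked that way and back; at 3 N it may slip out
- rest: fixed rest on the bench: dark steel base plate 125 x 85 x 12 mm with a post and the blue channel on it, 120 mm high. Origin: on the bench surface, below the foot of the channel; z up. The channel leans towards the rest's -x
- channel: blue U-shaped channel fixed to the rest, leaning 35 degrees from vertical. Origin: middle of the foot's inner face at the back wall, 22 mm above the bench. z points up along the channel, x out of its open face (up and towards the rest's +x), y level across. Back wall x = 0, 110 mm long; side walls inside at y = +-16 mm, 4 mm thick, 18 mm high in x. The foot is the plane z = 0
- foot (a point): point on the foot of the channel where the middle of the pump's nozzle end comes to stand: 10 mm from the back wall. The lowest 18 mm of the channel is a closed shoe, 32 mm deep from the back wall, with a 4 mm front wall. 70 mm of the 180 mm pump then stick out above the channel
- flux_pot: round cream flux pot, 48 mm across, 22 mm high, bystander. Origin: centre of its underside
- relay_board: green circuit board with components, 62 x 95 x 21 mm, bystander. Origin: centre of its underside
- solder_reel: blue-flanged solder reel on the robot's side of the rest, 64 mm across, 43 mm high, bystander. Origin: centre of its underside

How it is judged:
On the way, in this order (a step that is already met when the one before it is completed fails the run):
1. the pump is held clear of the bench, still lying roughly level (within 35 degrees), both ends 60 mm or more up (contact force between the fingers and pump above 0.5 N and height (world z) of each of nozzle, plunger_end above 0.06 m and angle between pump's own y axis and vertical between 0.96 and 2.18 rad), for 0.2 s.
2. the pump hangs nozzle-down within 20 degrees of plumb, its nozzle 20 mm or more above the bench, held by the fingers of a hand within 10 degrees of upright (contact force between the fingers and pump above 0.5 N and height (world z) of nozzle above 0.02 m and angle between pump's own y axis and vertical below 0.35 rad and (angle between the grasp point's own z axis and vertical below 0.18 rad or angle between the grasp point's own z axis and vertical above 2.96 rad)), for 0.3 s.
At the end, for the whole second after the job is handed in: the pump rests in the sloping channel, nozzle down on the foot (nozzle end within 10 mm of the foot, inside the side walls and within 22 mm of the back wall), its axis within 10 degrees of the channel's, at rest and let go; flux pot, circuit board and solder reel within 20 mm of where they stood (z of nozzle in the frame of channel between -0.005 and 0.01 m and y of nozzle in the frame of channel between -0.014 and 0.014 m and x of nozzle in the frame of channel between 0.004 and 0.022 m and angle between the y axis of pump and the z axis of channel, either way round below 0.18 rad and height (world z) of plunger_end above 0.1 m and linear speed of pump below 0.02 m/s and angular speed of pump below 0.2 rad/s and distance of each of flux_pot, relay_board, solder_reel from where it was at the start of the episode below 0.02 m); the robot touches nothing.
It fails at once if the flux pot is pushed more than 20 mm (distance of flux_pot from where it was at the start of the episode above 0.02 m).
It fails at once if the green circuit board is pushed more than 20 mm (distance of relay_board from where it was at the start of the episode above 0.02 m).
It fails at once if the solder reel is pushed more than 20 mm (distance of solder_reel from where it was at the start of the episode above 0.02 m).
It also fails if it takes over 67 s, if anything falls off the work surface, if the arm or the gripper's body presses on something with over 40 N, if the wrist force passes 120 N, or if a joint passes its speed limit or range.

ROBOT

A 7-joint arm with a two-finger parallel gripper is mounted at the origin on a cart in front of the work surface, level with it; the furniture and walls round the work are solid. World frame = base frame: x ahead of the robot, y to its left, z up, the work surface at z = 0. Lengths are in m, angles in rad, forces in N, time in s.
With the tool pointing down it reaches from about 0.4 to 0.925 m from the base axis. Payload 4.1 kg.
Tool frame: the origin (TCP) lies between the finger pads; the fingertips stand 19 mm ahead of it and the grasp point (between the pads) is the TCP; z points along the fingers, y is the line along which they close (so a half turn about z gives the same grasp; the last joint's range is limited). The gripper opens to 85 mm and grips with 20 to 120 N. Pads are 22 mm wide; open, the fingers measure 114 mm over their backs; the gripper's body (76 mm by 85 mm) begins 54 mm behind the grasp point. The pads swing forward as they close: fully open they stand 13 mm farther back than shut.
Start: joints at [-1.443, 0.398, 0.045, 1.537, -0.019, 1.207, -0.051], TCP at [0.146, 0.633, 0.25] pointing down, gripper open.
Joint ranges: [-2.82, 2.82], [-0.49, 2.23], [-1.37, 1.46], [0, 2.46], [-1.36, 4.5], [0.23, 2], [-2.94, 2.94]. Speed limits (rad/s): [2.57, 2.57, 3.14, 3.14, 3.14, 3.14, 3.14].

INTERFACE

Orientations are given as a rotation vector (axis times angle).
In Python, from cell import robot gives the robot as it stands.
- The arm moves only by the tool arm_command, never from a script. Its argument "deltas" is a list of rows, each an object of numbers: "tx", "ty", "tz": the shift along the world's x, y, z in mm; "turn": the turn about the world's z in rad. A call has 1 to 12 rows; each row shifts and turns the commanded pose from where the row before left it; what a row does not reach is not made up. A row lasts 1/10 s, in which the tool goes at most 50 mm and 8.59 degrees, less where a joint would pass 70% of its speed; a pose out of reach is approached as far as the arm can. A call is refused whole if a number of a shift passes 50 or a number of a turn 0.15, either way. A call with a gripper value outside its range is refused whole. "gripper" is the closure, from -1 (fully open) to 1 (shut), so that 0 is half open, set as the call begins (left out, the last holds). The fingers move at their own pace and stop on an object; "grip_force" is the grip in N (left out, the last holds). Time passes only in rows, so rows that do not move let the fingers close. It gives the time, the measured TCP pose, the force, the opening and the grip force at its end, in the units of the state.
- robot.get_obs(): the state, without advancing time (a new reading comes with each control period).
- robot.read_camera(name): name is "scene" or "top" or "wrist"; returns a dict with "pixels" (384x512x3 uint8, red, green, blue), "mtx" (3x3 intrinsics, pixels), "eye" and "orientation" of the camera in the world; the wrist camera has in their place "mount" (4x4, takes a point from camera to tool coordinates, whose origin is the TCP and whose axes are the flange's). Camera axes: x right, y down, z forward; pixel columns grow to the right and rows downward; lengths in m; the calibration is good to about 2 mm. A picture is of the moment at which its call begins: read the wrist's pose just before it. There is no depth.
- robot.close_job(): hands the job in; it is judged then, once.
The state is a dict: "t": time; "joint_positions": joint angles; "qd": joint speeds; "tau": joint torques, N m; "tcp_pos": TCP position; "tcp_rot": TCP orientation; "force": force on the tool from outside, world axes, zero at the start; "torque": the same for the moment, N m; "finger_gap": finger opening in m; "grip_force": force on a finger pad.
Only numpy, scipy, OpenCV 4.12 (cv2) and the standard library are available. Lean on these libraries where they do the work, as an engineer would, in place of code of your own. Each camera call takes 0.05 s, during which the arm holds its last target. There are 200 camera calls.

## Working session

There is one attempt and no reset: what is moved stays moved. The work goes in short steps, Python scripts to look and compute and a tool call to move; the robot and the scene stay as the last step left them, time stands still between calls to the robot, and variables do not carry over. Pictures are saved under pics/ and viewed, at most 10 in all, crops included, and the job is handed in when it is done.

Besides the shell and the picture viewer there is one more tool, called after "Request:" as name([rows], argument=value, ...), one row to a line, values as JSON. arm_command: Moves the arm, as the interface text tells. Its arguments: {"type":"object","properties":{"deltas":{"type":"array"},"gripper":{"type":"number"},"grip_force":{"type":"number"}},"required":["deltas"]}

```bash
mkdir -p pics
cat > h.py <<'E'
import numpy as np,cv2
from scipy.spatial.transform import Rotation as R
from cell import robot
def cam(n):
    o=robot.get_obs(); c=robot.read_camera(n)
    if 'mount' in c:
        T=np.eye(4);T[:3,:3]=R.from_rotvec(o['tcp_rot']).as_matrix();T[:3,3]=o['tcp_pos'];T=T@np.array(c['mount']);r,e=T[:3,:3],T[:3,3]
    else:
        e=np.array(c['eye']);q=np.array(c['orientation']);r=q if q.shape==(3,3) else (R.from_rotvec(q).as_matrix() if q.size==3 else R.from_quat(q).as_matrix())
    return c['pixels'],np.array(c['mtx']),r,e
def ray(K,r,e,u,v,z):
    d=r@np.linalg.solve(K,[u,v,1.]); return e+d*(z-e[2])/d[2]
def proj(K,r,e,P):
    p=K@(r.T@(np.asarray(P)-e)); return p[:2]/p[2]
E
python3 - <<'E'
from h import *
for n in('scene','top'):
    p,K,r,e=cam(n); cv2.imwrite(f'pics/{n}0.png',cv2.resize(p[:,:,::-1],(800,600),interpolation=cv2.INTER_CUBIC)); print(n,K,r,e)
print(robot.get_obs())
E
```

```text
scene [[360.68221072   0.         254.84853963]
 [  0.         360.68221072 201.27091929]
 [  0.           0.           1.        ]] [[ 0.51771162 -0.62082321  0.58868771]
 [-0.85544324 -0.38675244  0.34444072]
 [ 0.01383962 -0.68190989 -0.73130525]] [-0.00754415 -0.32898002  0.72481676]
top [[412.41509925   0.         267.77705542]
 [  0.         412.41509925 196.94535154]
 [  0.           0.           1.        ]] [[-0.02804935 -0.98219723  0.18574669]
 [-0.99924884  0.02258033 -0.03149415]
 [ 0.02673924 -0.18649055 -0.98209281]] [3.41662954e-01 8.73373219e-04 1.12249286e+00]
{'t': 0.1, 'joint_positions': array([-1.44300049,  0.39914531,  0.04504317,  1.53775502, -0.0187072 ,
        1.20690953, -0.05069556]), 'qd': array([ 1.48155648e-03, -1.75723450e-03,  1.00218899e-03, -3.09837670e-03,
       -8.31890416e-04, -1.28181036e-03, -4.52238101e-05]), 'tau': array([ 3.29569513e-03, -4.76260221e+01,  1.36975497e+00, -2.54945880e+01,
        1.18566255e-02,  5.02973868e-03,  2.24233423e-05]), 'tcp_pos': array([0.14601107, 0.63283436, 0.24934938]), 'tcp_rot': array([-3.55309697e-01, -3.12135121e+00,  2.81741642e-03]), 'force': array([-0.96505287,  0.87467963, -0.39298282]), 'torque': array([ 0.04039982,  0.02173162, -0.00108553]), 'grip_force': 0.0, 'finger_gap': 0.08517772764276878}
```

View pics/top0.png

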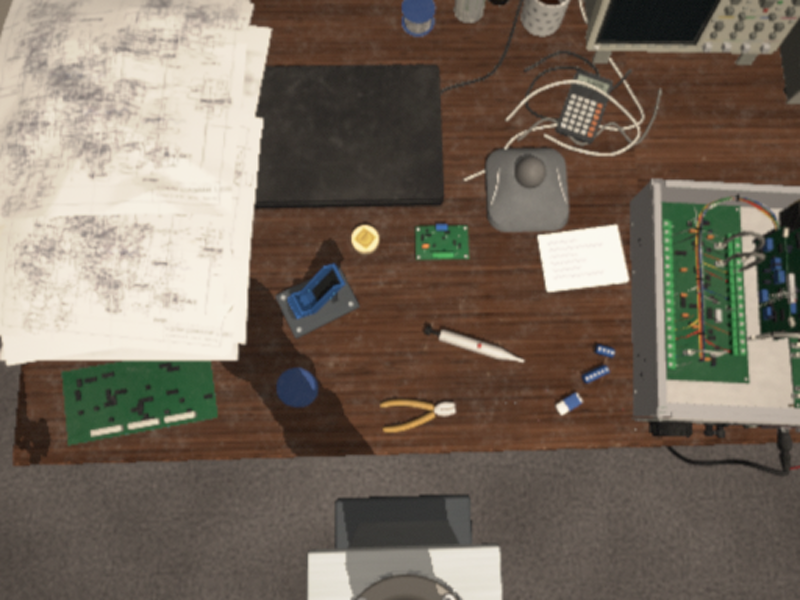

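View pics/scene0.png

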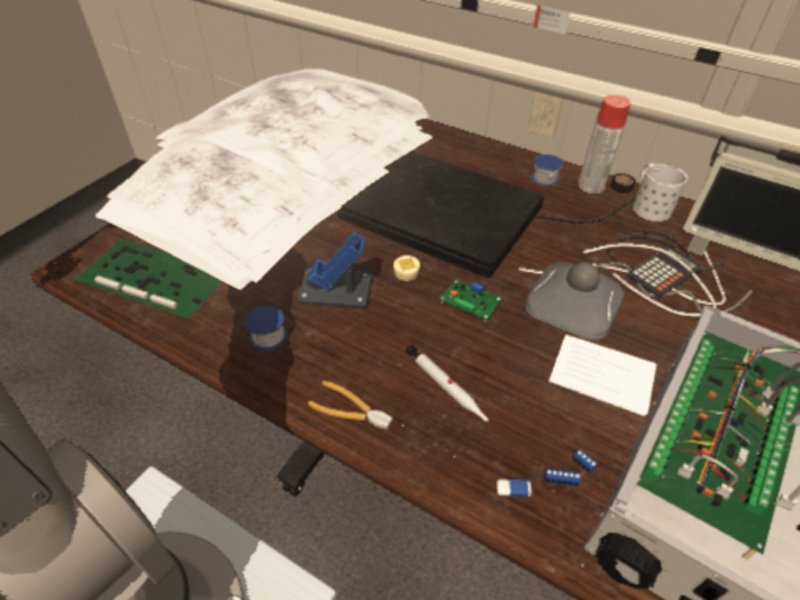

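The top view shows the pump from its knob at (428,328) to the nozzle at (523,360), with the rest around (318,300), the pot at (365,238), the board at (442,242) and the reel at (297,387). The channel leans to the upper right in this image.

Run:
```python
from h import *
p,K,r,e=cam('top')
s=1.5625
for n,u,v,z in[('knob',424,327,.01),('nozzle',523,361,.01),('pot',365,238,.022),('board',442,242,.01),('reel',297,387,.043),('plate LB',298,334,.012),('plate RB',357,303,.012),('footreg',292,303,.03),('chtop',338,272,.115)]:
    print(n,ray(K,r,e,u/s,v/s,z).round(3))
c=p[160:220,170:235]; d=p[195:240,265:340]
a=cv2.resize(c[:,:,::-1],None,fx=8,fy=8,interpolation=cv2.INTER_CUBIC)
cv2.imwrite('pics/rest1.png',a)
p2,*cc=cam('scene'); cv2.imwrite('pics/rest2.png',cv2.resize(p2[145:200,185:245][:,:,::-1],None,fx=8,fy=8,interpolation=cv2.INTER_CUBIC))
```

```text
knob [ 0.518 -0.044  0.01 ]
nozzle [ 0.454 -0.214  0.01 ]
pot [0.678 0.057 0.022]
board [ 0.671 -0.081  0.01 ]
reel [0.417 0.171 0.043]
plate LB [0.51  0.175 0.012]
plate RB [0.563 0.073 0.012]
footreg [0.562 0.183 0.03 ]
chtop [0.593 0.096 0.115]
```

View pics/rest1.png

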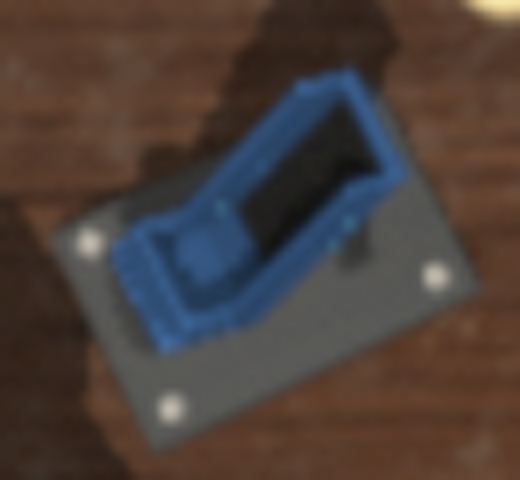

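```bash
cat >> h.py <<'E'
def chan(q):
    A=R.from_euler('z',q[2]).as_matrix(); a=np.radians(35)
    C=A@np.array([[np.cos(a),0,-np.sin(a)],[0,1,0],[np.sin(a),0,np.cos(a)]])
    return C,np.array([q[0],q[1],.022])
E
python3 - <<'E'
from h import *
from scipy.optimize import least_squares
p,K,r,e=cam('top')
obs=[((36,20,18),(165,352)),((36,-20,18),(113,245)),((0,20,110),(407,172)),((0,-20,110),(348,70)),((18,-20,110),(300,85))]
def res(q):
    C,o=chan(q); return np.concatenate([proj(K,r,e,o+C@(np.array(l)/1e3))-(np.array(px)/8+[170-.44,160-.44]) for l,px in obs])
f=least_squares(res,[.54,.15,2.05]); print(f.x,f.fun.round(2)); 
C,o=chan(f.x);print(C.round(3));print('foot',o+C@[.01,0,0])
E
```

```text
[0.56076221 0.15512435 2.04823933] [ 2.58 -1.56  2.12 -1.35 -1.57  1.59 -1.61  0.72 -1.32  0.55]
[[-0.376 -0.888  0.264]
 [ 0.728 -0.46  -0.509]
 [ 0.574  0.     0.819]]
foot [0.55699813 0.16239984 0.02773576]
```

View pics/rest2.png

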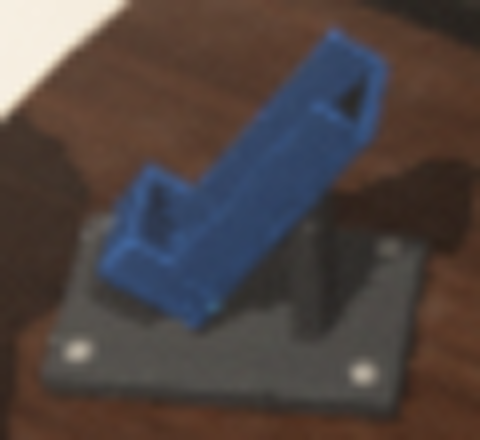

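Run:
```python
from h import *
from scipy.optimize import least_squares
for zb,xb in((0,0),(-4,0),(-4,-4)):
  tot=0
  for n,obs,off in (('top',[((36,20,zb),(165,352)),((36,-20,zb),(113,245)),((xb,20,110),(407,172)),((xb,-20,110),(348,70)),((18,-20,110),(300,85))],[170-.44,160-.44]),
   ('scene',[((36,20,zb),(100,268)),((36,-20,zb),None),((xb,-20,110),(388,65)),((18,-20,110),(335,28)),((18,20,110),(318,103)),((xb,20,zb),(195,328)),((36,-20,18),(152,163)),((xb,20,110),(367,140))],[185-.44,145-.44])):
    p,K,r,e=cam(n)
    obs=[x for x in obs if x[1]]
    def res(q):
      C,o=chan(q); return np.concatenate([proj(K,r,e,o+C@(np.array(l)/1e3))-(np.array(px)/8+off) for l,px in obs])
    f=least_squares(res,[.54,.15,2.05]); print(zb,xb,n,f.x.round(4),f.cost.round(2),f.fun.round(1))
```

```text
0 0 top [0.5642 0.1529 2.0239] 0.96 [ 0.5 -0.2  0.5  0.  -0.6  0.8 -0.3 -0.2 -0.  -0.5]
0 0 scene [0.5624 0.1515 2.0099] 1.63 [ 0.5  0.4 -0.6 -0.7  0.3  0.4 -0.   0.9 -0.1 -0.8  0.2  0.1 -0.3 -0.2]
-4 0 top [0.5649 0.1524 2.0181] 0.71 [ 0.   0.1  0.1  0.3 -0.4  0.7  0.  -0.4  0.2 -0.7]
-4 0 scene [0.5638 0.1518 1.9976] 1.72 [ 0.   0.8 -0.4 -0.8  0.6  0.3  0.1  0.7 -0.7 -0.4  0.5 -0.2 -0.2 -0.4]
-4 -4 top [0.5645 0.1537 2.0201] 1.14 [-0.4  0.3 -0.4  0.5  0.4  0.4  0.7 -0.6 -0.3 -0.6]
-4 -4 scene [0.5641 0.1537 1.9979] 0.76 [-0.5  0.4  0.3 -0.3  0.1 -0.  -0.5  0.3  0.  -0.   0.  -0.5  0.5  0.1]
```

The scene crop shows the channel leaning up to the right, with the shoe at the lower left. The fit puts the rest at about (0.564, 0.153) with yaw 2.01. Next I'll move above the pump.

Request:
arm_command([
  {"tx": 19.5,"ty": -40,"turn": -0.0945},
  {"tx": 19.5,"ty": -40,"turn": -0.0945},
  {"tx": 19.5,"ty": -40,"turn": -0.0945},
  {"tx": 19.5,"ty": -40,"turn": -0.0945},
  {"tx": 19.5,"ty": -40,"turn": -0.0945},
  {"tx": 19.5,"ty": -40,"turn": -0.0945},
  {"tx": 19.5,"ty": -40,"turn": -0.0945},
  {"tx": 19.5,"ty": -40,"turn": -0.0945},
  {"tx": 19.5,"ty": -40,"turn": -0.0945},
])

```text
schema error: expected keys tx, ty, tz, turn
```

Request:
arm_command([
  {"tx": 19.5,"ty": -40,"turn": -0.0945},
  {"tx": 19.5,"ty": -40,"turn": -0.0945},
  {"tx": 19.5,"ty": -40,"turn": -0.0945},
  {"tx": 19.5,"ty": -40,"turn": -0.0945},
  {"tx": 19.5,"ty": -40,"turn": -0.0945},
  {"tx": 19.5,"ty": -40,"turn": -0.0945},
  {"tx": 19.5,"ty": -40,"turn": -0.0945},
  {"tx": 19.5,"ty": -40,"turn": -0.0945},
  {"tx": 19.5,"ty": -40,"turn": -0.0945},
  {"tx": 0},
  {"tx": 0},
])

```text
schema error: expected keys tx, ty, tz, turn
```

Run:
```python
from h import *
o=robot.get_obs(); print(o['t'],o['tcp_pos'],R.from_rotvec(o['tcp_rot']).as_matrix().round(3),o['joint_positions'])
p,K,r,e=cam('wrist'); print(K.round(1).tolist(),r.round(3),e); cv2.imwrite('pics/w1.png',cv2.resize(p[:,:,::-1],(800,600),interpolation=cv2.INTER_CUBIC))
np.savez('w1.npz',K=K,r=r,e=e)
```

```text
0.55 [0.14614036 0.63336844 0.25032286] [[-0.974  0.225  0.   ]
 [ 0.225  0.974  0.   ]
 [-0.     0.    -1.   ]] [-1.44302426  0.39841068  0.04512506  1.53663918 -0.01866475  1.20691051
 -0.0506549 ]
[[344.5, 0.0, 255.1], [0.0, 344.5, 194.6], [0.0, 0.0, 1.0]] [[ 0.225  0.93   0.291]
 [ 0.974 -0.215 -0.067]
 [-0.     0.299 -0.954]] [0.07302736 0.65088009 0.37291577]
```

View pics/w1.png

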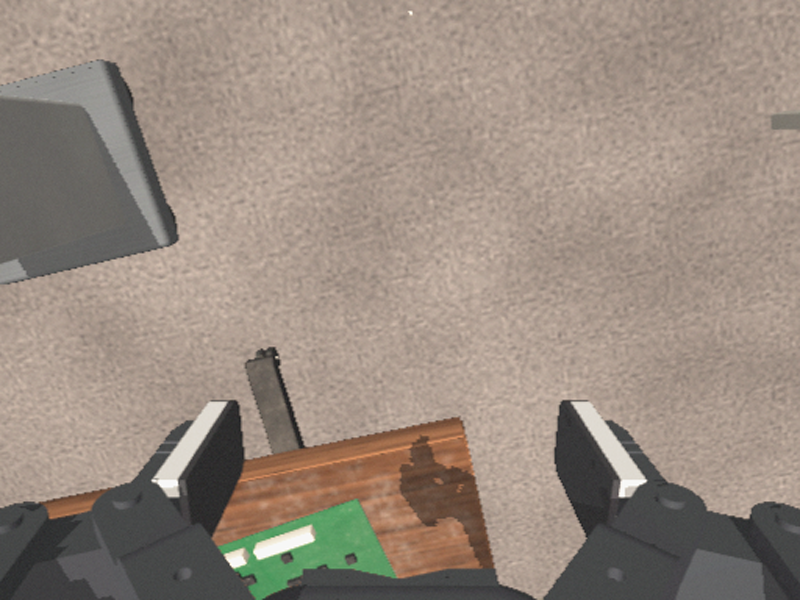

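The move was refused because every row needs all four keys. The picture only shows floor and the bench corner, with the fingers at the bottom. I'll resend it.

Request:
arm_command([
  {"tx": 19.5,"ty": -40,"tz": 0,"turn": -0.0945},
  {"tx": 19.5,"ty": -40,"tz": 0,"turn": -0.0945},
  {"tx": 19.5,"ty": -40,"tz": 0,"turn": -0.0945},
  {"tx": 19.5,"ty": -40,"tz": 0,"turn": -0.0945},
  {"tx": 19.5,"ty": -40,"tz": 0,"turn": -0.0945},
  {"tx": 19.5,"ty": -40,"tz": 0,"turn": -0.0945},
  {"tx": 19.5,"ty": -40,"tz": 0,"turn": -0.0945},
  {"tx": 19.5,"ty": -40,"tz": 0,"turn": -0.0945},
  {"tx": 19.5,"ty": -40,"tz": 0,"turn": -0.0945},
])

```text
t: 1.5
tcp_pos: [0.3223, 0.2717, 0.2507]
tcp_rot: [-1.616, -2.694, -0.002]
force: [1.5, 1.0, 1.0]
finger_gap: 0.0856
grip_force: 0.0
```

Request:
arm_command([
  {"tx": 19.5,"ty": -40,"tz": 0,"turn": -0.0945},
  {"tx": 19.5,"ty": -40,"tz": 0,"turn": -0.0945},
  {"tx": 19.5,"ty": -40,"tz": 0,"turn": -0.0945},
  {"tx": 19.5,"ty": -40,"tz": 0,"turn": -0.0945},
  {"tx": 19.5,"ty": -40,"tz": 0,"turn": -0.0945},
  {"tx": 19.5,"ty": -40,"tz": 0,"turn": -0.0945},
  {"tx": 19.5,"ty": -40,"tz": 0,"turn": -0.0945},
  {"tx": 19.5,"ty": -40,"tz": 0,"turn": -0.0945},
  {"tx": 19.5,"ty": -40,"tz": 0,"turn": -0.0945},
  {"tx": 0,"ty": 0,"tz": 0,"turn": 0},
  {"tx": 0,"ty": 0,"tz": 0,"turn": 0},
])

```text
t: 2.6
tcp_pos: [0.4971, -0.0875, 0.2503]
tcp_rot: [2.582, 1.789, -0.001]
force: [-0.3, 0.7, -1.1]
finger_gap: 0.0853
grip_force: 0.0
```

Run:
```python
from h import *
o=robot.get_obs(); print(o['t'],o['tcp_pos'],R.from_rotvec(o['tcp_rot']).as_matrix().round(3),o['joint_positions'])
p,K,r,e=cam('wrist'); cv2.imwrite('pics/w2.png',cv2.resize(p[:,:,::-1],(800,600),interpolation=cv2.INTER_CUBIC))
np.savez('w1.npz',K=K,r=r,e=e)
```

```text
2.6 [ 0.49707647 -0.08751935  0.25025882] [[ 0.351  0.936 -0.   ]
 [ 0.936 -0.351 -0.001]
 [-0.001 -0.    -1.   ]] [-0.64348868  0.18852582  0.83563946  1.89288046 -0.15392901  1.1264005
 -0.1091697 ]
```

View pics/w2.png

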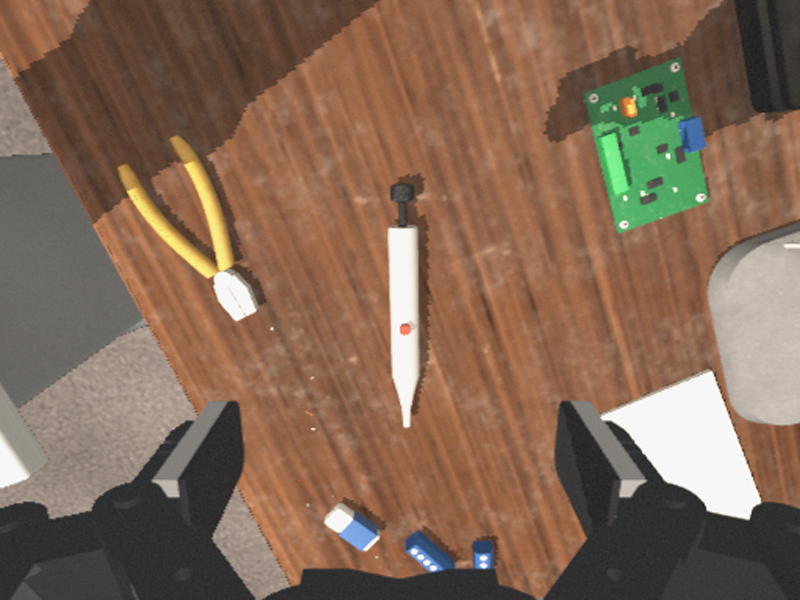

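The wrist view shows the pump nearly aligned with the hand, its knob end at (402,184) and its nozzle tip at (407,427).

Run:
```python
from h import *
f=np.load('w1.npz');K,r,e=f['K'],f['r'],f['e'];s=1.5625
a=ray(K,r,e,402/s,184/s,.01);b=ray(K,r,e,407/s,427/s,.01);m1=ray(K,r,e,403/s,235/s,.01);m2=ray(K,r,e,404.5/s,370/s,.01)
print(a,b,np.linalg.norm(a-b),m1,m2)
for d in(a-b,m1-m2):print(np.arctan2(d[1],d[0]))
u=(a-b)/np.linalg.norm(a-b); g=(a+b)/2+.065*u; print(g, g-robot.get_obs()['tcp_pos'])
```

```text
[ 0.51648224 -0.04532425  0.01      ] [ 0.45667163 -0.21642222  0.01      ] 0.18125072521214786 [ 0.50525189 -0.07734887  0.01      ] [ 0.47137436 -0.17140794  0.01      ]
1.2345052153284044
1.2250876611637689
[ 0.50802617 -0.06951421  0.01      ] [ 0.01115063  0.01658052 -0.24014057]
```

Request:
arm_command([
  {"tx": 5,"ty": 8,"tz": -20,"turn": 0.02},
  {"tx": 6,"ty": 9,"tz": -30,"turn": 0},
  {"tx": 0,"ty": 0,"tz": -35,"turn": 0},
  {"tx": 0,"ty": 0,"tz": -35,"turn": 0},
  {"tx": 0,"ty": 0,"tz": -35,"turn": 0},
  {"tx": 0,"ty": 0,"tz": -30,"turn": 0},
  {"tx": 0,"ty": 0,"tz": -20,"turn": 0},
  {"tx": 0,"ty": 0,"tz": -16,"turn": 0},
  {"tx": 0,"ty": 0,"tz": 0,"turn": 0},
  {"tx": 0,"ty": 0,"tz": 0,"turn": 0},
])

```text
t: 3.65
tcp_pos: [0.5082, -0.0682, 0.0297]
tcp_rot: [-2.56, -1.82, -0.001]
force: [0.1, -0.0, 1.0]
finger_gap: 0.0855
grip_force: 0.0
```

Request:
arm_command([
  {"tx": 0,"ty": 0,"tz": 0,"turn": 0},
  {"tx": 0,"ty": 0,"tz": 0,"turn": 0},
  {"tx": 0,"ty": 0,"tz": 0,"turn": 0},
  {"tx": 0,"ty": 0,"tz": 0,"turn": 0},
  {"tx": 0,"ty": 0,"tz": 0,"turn": 0},
  {"tx": 0,"ty": 0,"tz": 0,"turn": 0},
  {"tx": 0,"ty": 0,"tz": 0,"turn": 0},
  {"tx": 0,"ty": 0,"tz": 0,"turn": 0},
  {"tx": 0,"ty": 0,"tz": 0,"turn": 0},
  {"tx": 0,"ty": 0,"tz": 0,"turn": 0},
  {"tx": 0,"ty": 0,"tz": 0,"turn": 0},
  {"tx": 0,"ty": 0,"tz": 0,"turn": 0},
], gripper=1, grip_force=40)

```text
t: 4.85
tcp_pos: [0.5083, -0.0696, 0.0298]
tcp_rot: [-2.562, -1.817, -0.001]
force: [-1.8, 0.8, 5.3]
finger_gap: 0.0186
grip_force: 39.8
```

Gripped. Next I'll lift it level.

Request:
arm_command([
  {"tx": 0,"ty": 0,"tz": 10,"turn": 0},
  {"tx": 0,"ty": 0,"tz": 20,"turn": 0},
  {"tx": 0,"ty": 0,"tz": 30,"turn": 0},
  {"tx": 0,"ty": 0,"tz": 30,"turn": 0},
  {"tx": 0,"ty": 0,"tz": 30,"turn": 0},
  {"tx": 0,"ty": 0,"tz": 30,"turn": 0},
  {"tx": 0,"ty": 0,"tz": 30,"turn": 0},
  {"tx": 0,"ty": 0,"tz": 20,"turn": 0},
  {"tx": 0,"ty": 0,"tz": 10,"turn": 0},
  {"tx": 0,"ty": 0,"tz": 0,"turn": 0},
  {"tx": 0,"ty": 0,"tz": 0,"turn": 0},
  {"tx": 0,"ty": 0,"tz": 0,"turn": 0},
])

```text
t: 6.05
tcp_pos: [0.5071, -0.0694, 0.238]
tcp_rot: [-2.562, -1.817, 0.004]
force: [-0.1, 1.0, -1.3]
finger_gap: 0.0189
grip_force: 39.3
```

```bash
cat >> h.py <<'E'
# pump pitch in the fingers: fit the white outline's principal line in the plane through the TCP normal to tool y
def pitch(save=None):
    o=robot.get_obs();T=R.from_rotvec(o['tcp_rot']).as_matrix();t=np.array(o['tcp_pos'])
    p,K,r,e=cam('scene')
    if save:
        u,v=proj(K,r,e,t).astype(int); c=p[max(v-60,0):v+120,max(u-80,0):u+100]
        cv2.imwrite(save,cv2.resize(c[:,:,::-1],None,fx=3,fy=3,interpolation=cv2.INTER_CUBIC)); print('crop origin',max(u-80,0),max(v-60,0))
    def onplane(u,v):
        d=r@np.linalg.solve(K,[u,v,1.]);n=T[:,1]; X=T.T@(e+d*(n@(t-e))/(n@d)-t); return X[0],-X[2]
    return onplane,o,(K,r,e)
E
python3 - <<'E'
from h import *
f,o,c=pitch('pics/s3.png'); print(o['t'],o['tcp_pos'],o['force'],o['grip_force'])
E
```

```text
crop origin 193 98
6.05 [ 0.50714465 -0.06944023  0.23797375] [-0.09967323  1.01880558 -1.34134685] 39.27655577659607
```

View pics/s3.png

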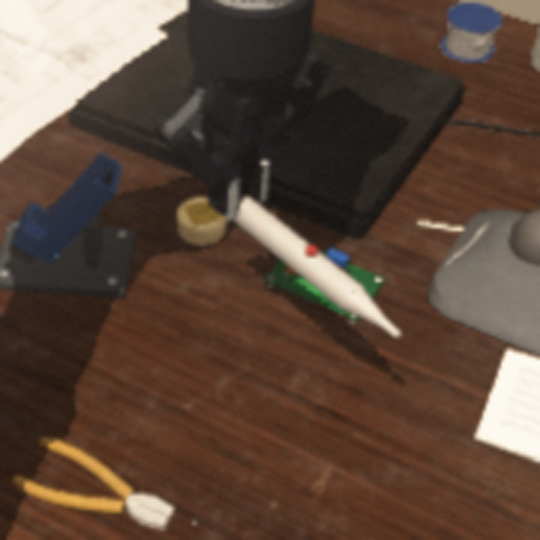

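Level and clear, with the nozzle at crop pixel (400,335). I'll write an automatic pitch estimator that scores whiteness along the bar, then ease the grip.

```bash
cat > pt.py <<'E'
from h import *
def meas(cams=('scene','top')):
    for n in cams:
        o=robot.get_obs();T=R.from_rotvec(o['tcp_rot']).as_matrix();t=np.array(o['tcp_pos'])
        p,K,r,e=cam(n); g=cv2.GaussianBlur(p,(3,3),0).astype(float).min(2)
        best=[]
        for a in np.radians(np.arange(-20,140,1)):
            d=np.array([-np.cos(a),0,np.sin(a)]);q=np.array([np.sin(a),0,np.cos(a)])  # nozzle dir, underside dir (tool frame)
            w=[]
            for s in np.arange(.03,.125,.004):
                u,v=proj(K,r,e,t+T@(np.array([0,0,.015])+d*s+q*.005)); u,v=int(round(u)),int(round(v))
                w.append(g[v,u] if 0<=u<512 and 0<=v<384 else 0)
            best.append((np.mean(w),np.degrees(a)))
        best.sort(reverse=True); print(n,[(round(x),round(y)) for x,y in best[:4]])
    o=robot.get_obs();print(round(o['t'],2),o['tcp_pos'].round(4),o['force'].round(1),round(o['grip_force'],1))
meas()
E
python3 pt.py
python3 - <<'E'
from h import *
f,o,c=pitch(); x,z=f(193+399/3,98+334/3); print(x,z)
E
```

```text
scene [(206, -1), (205, 0), (205, 1), (202, 2)]
top [(153, 2), (152, 5), (152, 4), (152, 7)]
6.2 [ 0.5076 -0.0696  0.2384] [ 0.5 -0.5 -1.8] 39.3
-0.15340513382193463 -0.02404347090424284
```

Request:
arm_command([
  {"tx": 0,"ty": 0,"tz": 20,"turn": 0},
  {"tx": 0,"ty": 0,"tz": 20,"turn": 0},
  {"tx": 0,"ty": 0,"tz": 20,"turn": 0},
  {"tx": 0,"ty": 0,"tz": 0,"turn": 0},
  {"tx": 0,"ty": 0,"tz": 0,"turn": 0},
  {"tx": 0,"ty": 0,"tz": 0,"turn": 0},
  {"tx": 0,"ty": 0,"tz": 0,"turn": 0},
  {"tx": 0,"ty": 0,"tz": 0,"turn": 0},
], grip_force=20)

```text
t: 7.05
tcp_pos: [0.5077, -0.0695, 0.2985]
tcp_rot: [-2.562, -1.817, 0.002]
force: [-0.3, -0.0, -1.2]
finger_gap: 0.0188
grip_force: 39.3
```

Request:
arm_command([
  {"tx": 0,"ty": 0,"tz": 0,"turn": 0},
  {"tx": 0,"ty": 0,"tz": 0,"turn": 0},
  {"tx": 0,"ty": 0,"tz": 0,"turn": 0},
  {"tx": 0,"ty": 0,"tz": 0,"turn": 0},
  {"tx": 0,"ty": 0,"tz": 0,"turn": 0},
  {"tx": 0,"ty": 0,"tz": 0,"turn": 0},
  {"tx": 0,"ty": 0,"tz": 0,"turn": 0},
  {"tx": 0,"ty": 0,"tz": 0,"turn": 0},
], grip_force=12)

```text
t: 7.85
tcp_pos: [0.5081, -0.0696, 0.2993]
tcp_rot: [2.562, 1.817, 0.0]
force: [-0.5, -0.4, -1.8]
finger_gap: 0.0187
grip_force: 39.3
```

```bash
python3 pt.py
```

```text
scene [(208, 0), (206, -1), (206, -2), (205, 1)]
top [(145, 3), (145, 2), (145, -2), (145, 1)]
7.95 [ 0.5081 -0.0696  0.2994] [ 0.6 -0.3 -3.1] 39.3
```

The grip force stayed at 39 N. I'll send the gripper value along with the force.

Request:
arm_command([
  {"tx": 0,"ty": 0,"tz": 0,"turn": 0},
  {"tx": 0,"ty": 0,"tz": 0,"turn": 0},
  {"tx": 0,"ty": 0,"tz": 0,"turn": 0},
  {"tx": 0,"ty": 0,"tz": 0,"turn": 0},
  {"tx": 0,"ty": 0,"tz": 0,"turn": 0},
], gripper=1, grip_force=14)

```text
t: 8.45
tcp_pos: [0.5081, -0.0696, 0.2993]
tcp_rot: [2.562, 1.817, 0.0]
force: [0.4, 0.5, -0.9]
finger_gap: 0.0188
grip_force: 39.3
```

```bash
python3 pt.py
```

```text
scene [(208, 0), (206, -1), (206, -2), (205, 1)]
top [(145, 3), (145, 2), (145, -2), (145, 1)]
8.55 [ 0.5081 -0.0696  0.2994] [-0.5 -0.  -1. ] 39.3
```

Request:
arm_command([
  {"tx": 0,"ty": 0,"tz": 0,"turn": 0},
  {"tx": 0,"ty": 0,"tz": 0,"turn": 0},
  {"tx": 0,"ty": 0,"tz": 0,"turn": 0},
], gripper=0.9, grip_force=14)

```text
t: 8.85
tcp_pos: [0.5081, -0.0696, 0.2994]
tcp_rot: [2.562, 1.817, 0.0]
force: [0.1, 0.3, -1.3]
finger_gap: 0.0188
grip_force: 39.3
```

Request:
arm_command([
  {"tx": 0,"ty": 0,"tz": 0,"turn": 0},
  {"tx": 0,"ty": 0,"tz": 0,"turn": 0},
], gripper=0.7, grip_force=14)

```text
t: 9.05
tcp_pos: [0.5081, -0.0696, 0.2993]
tcp_rot: [2.562, 1.817, 0.0]
force: [-0.5, 0.3, -3.2]
finger_gap: 0.0187
grip_force: 39.3
```

Request:
arm_command([
  {"tx": 0,"ty": 0,"tz": 0,"turn": 0},
  {"tx": 0,"ty": 0,"tz": 0,"turn": 0},
], gripper=0.62, grip_force=14)

```text
t: 9.25
tcp_pos: [0.5081, -0.0696, 0.2993]
tcp_rot: [2.562, 1.817, 0.0]
force: [0.9, 0.6, -2.1]
finger_gap: 0.0189
grip_force: 39.3
```

Request:
arm_command([
  {"tx": 0,"ty": 0,"tz": 0,"turn": 0},
  {"tx": 0,"ty": 0,"tz": 0,"turn": 0},
], gripper=0.59)

```text
t: 9.45
tcp_pos: [0.5081, -0.0696, 0.2994]
tcp_rot: [2.562, 1.817, 0.0]
force: [0.4, 1.1, -1.8]
finger_gap: 0.0188
grip_force: 39.3
```

Request:
arm_command([
  {"tx": 0,"ty": 0,"tz": 0,"turn": 0},
  {"tx": 0,"ty": 0,"tz": 0,"turn": 0},
], gripper=0.575)

```text
t: 9.65
tcp_pos: [0.5081, -0.0696, 0.2993]
tcp_rot: [2.562, 1.817, -0.0]
force: [0.3, -1.0, -2.1]
finger_gap: 0.0188
grip_force: 39.3
```

Request:
arm_command([
  {"tx": 0,"ty": 0,"tz": 0,"turn": 0},
], gripper=0.565)

```text
t: 9.75
tcp_pos: [0.5082, -0.0696, 0.2994]
tcp_rot: [2.562, 1.818, 0.0]
force: [0.2, -0.6, -1.7]
finger_gap: 0.0188
grip_force: 38.9
```

Request:
arm_command([
  {"tx": 0,"ty": 0,"tz": 0,"turn": 0},
], gripper=0.558)

```text
t: 9.85
tcp_pos: [0.5081, -0.0696, 0.2993]
tcp_rot: [2.562, 1.818, 0.0]
force: [0.7, -0.1, -2.1]
finger_gap: 0.0188
grip_force: 30.8
```

```bash
python3 pt.py
```

```text
scene [(208, 0), (206, -1), (206, -2), (204, 1)]
top [(145, 3), (145, 2), (145, -2), (145, 1)]
9.95 [ 0.5081 -0.0696  0.2993] [-0.2  0.5 -2.1] 30.8
```

The closure value controls the grip: 0.007 of closure is worth about 8 N here. I'll ease it in small steps.

Request:
arm_command([
  {"tx": 0,"ty": 0,"tz": 0,"turn": 0},
  {"tx": 0,"ty": 0,"tz": 0,"turn": 0},
], gripper=0.551)

```text
t: 10.15
tcp_pos: [0.5081, -0.0696, 0.2993]
tcp_rot: [2.562, 1.818, 0.0]
force: [0.4, 0.8, -2.3]
finger_gap: 0.019
grip_force: 22.6
```

Request:
arm_command([
  {"tx": 0,"ty": 0,"tz": 0,"turn": 0},
  {"tx": 0,"ty": 0,"tz": 0,"turn": 0},
], gripper=0.546)

```text
t: 10.35
tcp_pos: [0.5081, -0.0696, 0.2993]
tcp_rot: [2.562, 1.817, 0.0]
force: [-0.6, -0.4, -1.6]
finger_gap: 0.0195
grip_force: 16.8
```

```bash
python3 pt.py
```

```text
scene [(208, 0), (206, -1), (206, -2), (204, 1)]
top [(145, 2), (145, 3), (145, -2), (145, 1)]
10.45 [ 0.5081 -0.0696  0.2993] [-1.6  0.3 -2.3] 16.8
```

Grip is down to 16.8 N and the pump is still level. I'll keep easing.

Request:
arm_command([
  {"tx": 0,"ty": 0,"tz": 0,"turn": 0},
  {"tx": 0,"ty": 0,"tz": 0,"turn": 0},
  {"tx": 0,"ty": 0,"tz": 0,"turn": 0},
], gripper=0.543)

```text
t: 10.75
tcp_pos: [0.5081, -0.0696, 0.2994]
tcp_rot: [2.562, 1.817, 0.0]
force: [0.4, 0.7, -1.4]
finger_gap: 0.0196
grip_force: 13.3
```

```bash
python3 pt.py
```

```text
scene [(208, 0), (207, -1), (207, -2), (205, 1)]
top [(146, -2), (145, 3), (145, 2), (145, 1)]
10.85 [ 0.5081 -0.0696  0.2994] [ 0.4  0.4 -2.4] 13.3
```

Request:
arm_command([
  {"tx": 0,"ty": 0,"tz": 0,"turn": 0},
  {"tx": 0,"ty": 0,"tz": 0,"turn": 0},
  {"tx": 0,"ty": 0,"tz": 0,"turn": 0},
], gripper=0.5405)

```text
t: 11.15
tcp_pos: [0.5081, -0.0697, 0.2994]
tcp_rot: [2.562, 1.817, 0.0]
force: [-1.1, 0.0, -1.4]
finger_gap: 0.0199
grip_force: 10.1
```

```bash
python3 pt.py
```

```text
scene [(214, 23), (214, 24), (213, 22), (211, 21)]
top [(128, 41), (128, 45), (128, 44), (128, 42)]
11.25 [ 0.5081 -0.0697  0.2993] [ 0.1 -0.7 -1.5] 9.8
```

Request:
arm_command([
  {"tx": 0,"ty": 0,"tz": 0,"turn": 0},
  {"tx": 0,"ty": 0,"tz": 0,"turn": 0},
  {"tx": 0,"ty": 0,"tz": 0,"turn": 0},
])

```text
t: 11.55
tcp_pos: [0.5081, -0.0696, 0.2994]
tcp_rot: [2.562, 1.818, 0.0]
force: [0.5, -0.7, -1.4]
finger_gap: 0.0197
grip_force: 10.2
```

```bash
python3 pt.py
```

```text
scene [(168, 69), (168, 70), (168, 68), (167, 71)]
top [(128, 41), (128, 45), (128, 42), (128, 44)]
11.65 [ 0.5081 -0.0696  0.2993] [ 0.4  0.  -1.4] 10.2
```

Request:
arm_command([
  {"tx": 0,"ty": 0,"tz": 0,"turn": 0},
  {"tx": 0,"ty": 0,"tz": 0,"turn": 0},
  {"tx": 0,"ty": 0,"tz": 0,"turn": 0},
], gripper=0.539)

```text
t: 11.95
tcp_pos: [0.5081, -0.0696, 0.2993]
tcp_rot: [2.562, 1.817, 0.0]
force: [0.3, -0.7, -2.6]
finger_gap: 0.0194
grip_force: 8.4
```

```bash
python3 pt.py
```

```text
scene [(168, 69), (168, 70), (168, 68), (167, 71)]
top [(128, 41), (128, 45), (128, 42), (128, 44)]
12.05 [ 0.5081 -0.0696  0.2993] [-0.2 -1.6 -1.6] 8.4
```

Request:
arm_command([
  {"tx": 0,"ty": 0,"tz": 0,"turn": 0},
  {"tx": -10,"ty": -28,"tz": 0,"turn": 0},
  {"tx": 10,"ty": 28,"tz": 0,"turn": 0},
  {"tx": 0,"ty": 0,"tz": 0,"turn": 0},
  {"tx": 0,"ty": 0,"tz": 0,"turn": 0},
  {"tx": 0,"ty": 0,"tz": 0,"turn": 0},
], gripper=0.538)

```text
t: 12.65
tcp_pos: [0.5079, -0.0701, 0.2993]
tcp_rot: [2.562, 1.817, -0.001]
force: [-1.1, 0.3, -0.9]
finger_gap: 0.0198
grip_force: 7.9
```

```bash
python3 pt.py; python3 -c "
from h import *
pitch('pics/s4.png')"
```

```text
scene [(143, 89), (142, 88), (141, 87), (141, 90)]
top [(128, 42), (128, 44), (128, 43), (128, 41)]
12.75 [ 0.5079 -0.0703  0.2994] [-0.3 -0.6 -2.4] 7.9
crop origin 195 74
```

View pics/s4.png

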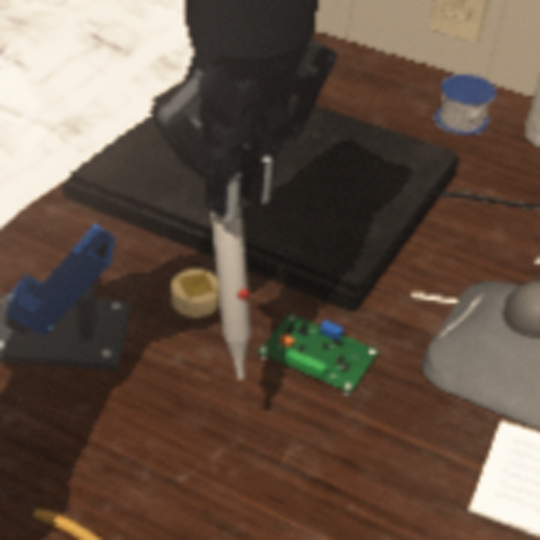

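The pump now hangs nearly plumb, with the nozzle tip at crop pixel (240,381). I'll grip firmly and compute the tip offset in the hand frame.

Request:
arm_command([
  {"tx": 0,"ty": 0,"tz": 0,"turn": 0},
  {"tx": 0,"ty": 0,"tz": 0,"turn": 0},
  {"tx": 0,"ty": 0,"tz": 0,"turn": 0},
  {"tx": 0,"ty": 0,"tz": 0,"turn": 0},
  {"tx": 0,"ty": 0,"tz": 0,"turn": 0},
], gripper=0.58, grip_force=40)

```text
t: 13.3
tcp_pos: [0.5081, -0.0696, 0.2994]
tcp_rot: [2.562, 1.817, 0.0]
force: [-0.3, -0.2, -1.1]
finger_gap: 0.0192
grip_force: 39.1
```

```bash
python3 pt.py
python3 - <<'E'
from h import *
f,o,c=pitch(); print('tip in tool x,-z',f(195+240/3,74+381/3), 'midtop', f(195+229/3,74+220/3))
E
```

```text
scene [(144, 88), (144, 89), (143, 87), (142, 90)]
top [(128, 45), (128, 43), (128, 42), (128, 44)]
13.4 [ 0.5081 -0.0696  0.2994] [-0.5  0.5 -1.6] 39.1
tip in tool x,-z (np.float64(-0.014779446745179267), np.float64(-0.17788184714378524)) midtop (np.float64(0.00803941766715043), np.float64(-0.03666415326526813))
```

Request:
arm_command([
  {"tx": 0,"ty": 0,"tz": 15,"turn": 0},
  {"tx": 0,"ty": 10,"tz": 15,"turn": 0.06},
  {"tx": 5,"ty": 23,"tz": 5,"turn": 0.08},
  {"tx": 6,"ty": 25,"tz": 0,"turn": 0.08},
  {"tx": 6,"ty": 25,"tz": 0,"turn": 0.08},
  {"tx": 6,"ty": 25,"tz": 0,"turn": 0.08},
  {"tx": 6,"ty": 25,"tz": 0,"turn": 0.08},
  {"tx": 6,"ty": 25,"tz": 0,"turn": 0.08},
  {"tx": 6,"ty": 25,"tz": 0,"turn": 0.08},
  {"tx": 5,"ty": 25,"tz": 0,"turn": 0.08},
  {"tx": 5,"ty": 15,"tz": 0,"turn": 0.08},
  {"tx": 0,"ty": 10,"tz": 0,"turn": 0},
])

```text
t: 14.65
tcp_pos: [0.5594, 0.1652, 0.3339]
tcp_rot: [1.677, 2.657, -0.0]
force: [-0.6, -0.3, -1.5]
finger_gap: 0.0189
grip_force: 39.3
```

Request:
arm_command([
  {"tx": 0,"ty": 0,"tz": -20,"turn": 0},
  {"tx": 0,"ty": 0,"tz": -20,"turn": 0},
  {"tx": 0,"ty": 0,"tz": -20,"turn": 0},
  {"tx": 0,"ty": 0,"tz": -10,"turn": 0},
  {"tx": 0,"ty": 0,"tz": 0,"turn": 0},
  {"tx": 0,"ty": 0,"tz": 0,"turn": 0},
])

```text
t: 15.25
tcp_pos: [0.5596, 0.1632, 0.2651]
tcp_rot: [1.68, 2.654, 0.001]
force: [0.1, -0.3, -1.3]
finger_gap: 0.0186
grip_force: 39.3
```

Run:
```python
from h import *
o=robot.get_obs();T=R.from_rotvec(o['tcp_rot']).as_matrix(); print(o['t'],o['tcp_pos'],np.arctan2(T[1,0],T[0,0]),o['force'],o['grip_force'])
p,K,r,e=cam('scene'); np.savez('s5.npz',K=K,r=r,e=e,T=T,t=o['tcp_pos'])
cv2.imwrite('pics/s5.png',cv2.resize(p[50:200,150:280][:,:,::-1],None,fx=4,fy=4,interpolation=cv2.INTER_CUBIC))
```

```text
15.25 [0.55959124 0.1631965  0.2651085 ] 2.0128749844318197 [ 0.07188649 -0.25437535 -1.3281923 ] 39.312697649002075
```

View pics/s5.png

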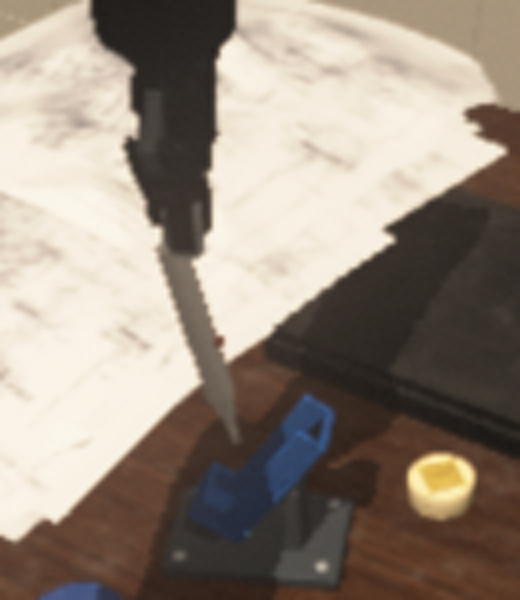

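The tip is at crop pixel (238,442), above the channel and tilted toward rest -x. I'll compute its offset.

Run:
```python
from h import *
f=np.load('s5.npz');K,r,e,T,t=[f[k] for k in('K','r','e','T','t')]
def on(u,v):
    d=r@np.linalg.solve(K,[u,v,1.]);n=T[:,1]; X=T.T@(e+d*(n@(t-e))/(n@d)-t); return (X*1e3).round(1)
print('tip',on(150+238/4,50+442/4),'mid',on(150+201/4,50+345/4),'top',on(150+174/4,50+255/4))
q=[.564,.153,2.01];C,o=chan(q)
for a in (75,78,80,83,86):
    a=np.radians(a);d=np.array([-np.cos(a),0,np.sin(a)]);qq=np.array([np.sin(a),0,np.cos(a)])
    P=t+T@(np.array([0,0,.015])+d*.155+qq*.005); print(np.degrees(a),proj(K,r,e,P)*4-[600,200],'rest x',(P[:2]-q[:2])@[np.cos(2.01),np.sin(2.01)],P[2])
```

```text
tip [-14.7  -0.  174. ] mid [ 2.7 -0.  95.7] top [12.6 -0.  30.4]
75.0 [267.58587402 435.18188034] rest x -0.024230142488685016 0.09910601012427317
78.0 [255.93907885 436.15494963] rest x -0.016278885350223503 0.09746392318469055
80.0 [248.10782045 436.5297881 ] rest x -0.0109350030710124 0.09660140570448653
83.0 [236.276826   436.68210687] rest x -0.0028708883800288797 0.09565856703509729
86.0 [224.36399119 436.34387898] rest x 0.005231517498278645 0.09513906493828247
```

Request:
arm_command([
  {"tx": 0,"ty": 0,"tz": -15,"turn": 0},
  {"tx": 0,"ty": 0,"tz": -15,"turn": 0},
  {"tx": 0,"ty": 0,"tz": -8,"turn": 0},
  {"tx": 0,"ty": 0,"tz": -5,"turn": 0},
  {"tx": 0,"ty": 0,"tz": 0,"turn": 0},
  {"tx": 0,"ty": 0,"tz": 0,"turn": 0},
])

```text
t: 15.9
tcp_pos: [0.5593, 0.1634, 0.2214]
tcp_rot: [1.679, 2.655, 0.0]
force: [0.4, -0.0, -1.4]
finger_gap: 0.0188
grip_force: 39.3
```

Run:
```python
from h import *
o=robot.get_obs();print(o['tcp_pos'],o['force'],o['grip_force'])
q=[.564,.153,2.01];C,c0=chan(q);ux=np.array([np.cos(2.01),np.sin(2.01)])
X=lambda x,z:np.array([x*C[:2,0]@ux+z*C[:2,2]@ux, .022*1e3+x*C[2,0]+z*C[2,2]])
N0=np.array([-3.5,48.]);N1=X(9,6)
t=np.array(o['tcp_pos'])*1e3; prev=t
for k in range(1,11):
    f=k/10;l=np.radians(-9+44*f);N=N0+(N1-N0)*f
    ax=np.array([-np.sin(l),np.cos(l)]);b=np.array([-np.cos(l),-np.sin(l)])
    P=N+155*ax+5*b; W=np.array([*(np.array(q[:2])*1e3+ux*P[0]),P[1]+15])
    cor=N+10*b; inch=(cor-[0,22])@np.array([.819,.574]); lip=(X(32,18)-N)@(-b)-10
    print(W.round(1),(W-prev).round(1),'wallgap',inch.round(1),'lipgap',lip.round(1));prev=W
```

```text
[0.55933795 0.16340423 0.22144301] [ 0.44892903 -0.03760695 -1.41922661] 39.30935025215149
[562.  157.2 216.3] [ 2.7 -6.2 -5.1] wallgap 4.0 lipgap 7.9
[566.8 147.1 214.8] [  4.7 -10.1  -1.5] wallgap 3.3 lipgap 7.9
[571.5 137.1 212.4] [  4.7 -10.1  -2.4] wallgap 2.6 lipgap 8.0
[576.2 127.1 209.1] [  4.7 -10.   -3.3] wallgap 1.9 lipgap 8.2
[580.8 117.2 204.9] [ 4.6 -9.8 -4.2] wallgap 1.3 lipgap 8.7
[585.3 107.6 199.9] [ 4.5 -9.6 -5.1] wallgap 0.7 lipgap 9.2
[589.7  98.2 193.9] [ 4.4 -9.4 -5.9] wallgap 0.2 lipgap 9.9
[594.   89.2 187.1] [ 4.2 -9.  -6.8] wallgap -0.3 lipgap 10.8
[598.   80.6 179.5] [ 4.1 -8.6 -7.6] wallgap -0.7 lipgap 11.8
[601.9  72.4 171.2] [ 3.8 -8.2 -8.4] wallgap -1.0 lipgap 13.0
```

Request:
arm_command([
  {"tx": 0,"ty": 0,"tz": 0,"turn": 0},
  {"tx": 0,"ty": 0,"tz": 0,"turn": 0},
  {"tx": 1.5,"ty": -3,"tz": -2.5,"turn": 0},
  {"tx": 1.5,"ty": -3,"tz": -2.5,"turn": 0},
  {"tx": 2.3,"ty": -5,"tz": -0.8,"turn": 0},
  {"tx": 2.3,"ty": -5,"tz": -0.8,"turn": 0},
  {"tx": 2.3,"ty": -5,"tz": -1.2,"turn": 0},
  {"tx": 2.3,"ty": -5,"tz": -1.2,"turn": 0},
  {"tx": 2.3,"ty": -5,"tz": -1.6,"turn": 0},
  {"tx": 2.3,"ty": -5,"tz": -1.6,"turn": 0},
], gripper=0.5415)

```text
t: 16.9
tcp_pos: [0.5761, 0.1268, 0.2089]
tcp_rot: [1.679, 2.655, -0.0]
force: [0.7, 1.2, 0.6]
finger_gap: 0.0201
grip_force: 12.5
```

```bash
cat > pt2.py <<'E'
# axis of pump by its white-ish outline: fit lean with free nozzle shift, comparing model silhouette with the change against nothing is unsafe -> report line contrast
from h import *
o=robot.get_obs();print(round(o['t'],2),o['tcp_pos'].round(4),o['force'].round(1),o['torque'].round(2),round(o['grip_force'],1))
E
python3 pt2.py
```

```text
16.9 [0.5761 0.1268 0.2089] [0.7 1.2 0.6] [0.29 0.09 0.02] 12.5
```

Contact is gentle and the lean is progressing. Continuing.

Request:
arm_command([
  {"tx": 2.3,"ty": -4.9,"tz": -2.1,"turn": 0},
  {"tx": 2.3,"ty": -4.9,"tz": -2.1,"turn": 0},
  {"tx": 2.3,"ty": -4.8,"tz": -2.5,"turn": 0},
  {"tx": 2.3,"ty": -4.8,"tz": -2.5,"turn": 0},
  {"tx": 2.2,"ty": -4.7,"tz": -3,"turn": 0},
  {"tx": 2.2,"ty": -4.7,"tz": -3,"turn": 0},
  {"tx": 2.1,"ty": -4.5,"tz": -3.4,"turn": 0},
  {"tx": 2.1,"ty": -4.5,"tz": -3.4,"turn": 0},
  {"tx": 2,"ty": -4.3,"tz": -3.8,"turn": 0},
  {"tx": 2,"ty": -4.3,"tz": -3.8,"turn": 0},
])

```text
t: 17.9
tcp_pos: [0.5993, 0.0793, 0.1805]
tcp_rot: [1.678, 2.651, 0.001]
force: [1.0, -2.9, 5.9]
finger_gap: 0.0197
grip_force: 11.3
```

```bash
python3 pt2.py;  python3 - <<'E'
from h import *
o=robot.get_obs();T=R.from_rotvec(o['tcp_rot']).as_matrix()
p,K,r,e=cam('scene'); np.savez('s6.npz',K=K,r=r,e=e,T=T,t=o['tcp_pos'])
C,c0=chan([.564,.153,2.01]); cc=np.array([150,60])
for a in (0,.09,.18): print(a,(proj(K,r,e,c0+C@[.01,0,a])-cc)*5)
cv2.imwrite('pics/s6.png',cv2.resize(p[60:180,150:270][:,:,::-1],None,fx=5,fy=5,interpolation=cv2.INTER_CUBIC))
E
```

```text
17.9 [0.5993 0.0793 0.1805] [ 1.  -2.9  5.9] [-0.43 -0.17  0.08] 11.3
0 [285.26550301 587.77211679]
0.09 [369.78357681 494.20410344]
0.18 [465.04022606 388.74766049]
```

View pics/s6.png

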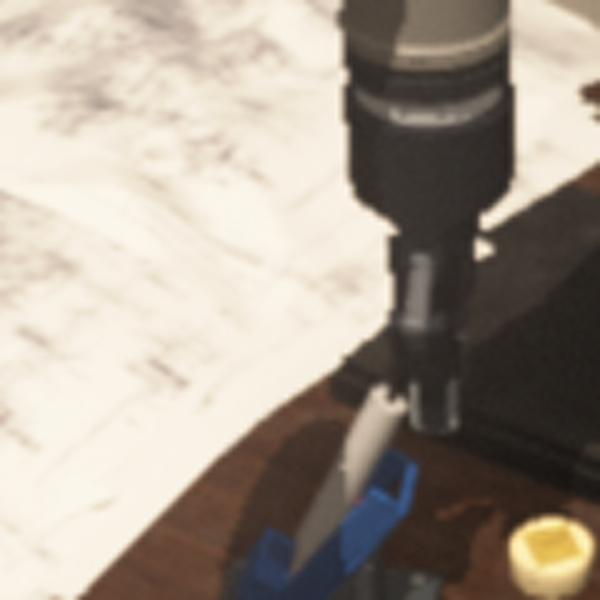

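The pump is in the channel and the hand is nearly there, but the pump looks steeper than the channel, with its white end at (388,400) left of the fingers at (435,410). My viewing budget is used up, so from here I'll measure by pixel code.

Run:
```python
from h import *
p,K,r,e=cam('scene'); f=np.load('s6.npz');T,t=f['T'],f['t']
def on(u,v,off=0):
    d=r@np.linalg.solve(K,[u,v,1.]);n=T[:,1]; X=(e+d*(n@(t-e))/(n@d)); 
    C,c0=chan([.564,.153,2.01]); return ((C.T@(X-c0))*1e3).round(0)
i=p.astype(int)
for v in range(136,178,3):
    m=[u for u in range(205,240) if i[v,u].min()>70 and i[v,u,0]-i[v,u,2]<45 and i[v,u,2]-i[v,u,0]<10]
    if m: print(v,m[0],m[-1],len(m),on((m[0]+m[-1])/2,v))
print('tip pads',proj(K,r,e,t+T@[0,0,.019]),proj(K,r,e,t), 'tcp in channel',on(*proj(K,r,e,t)),on(*proj(K,r,e,t+T@[0,0,.019])))
```

```text
136 205 213 9 [ 79.  -0. 128.]
139 205 233 13 [ 54.  -1. 137.]
142 205 233 13 [ 49.  -1. 129.]
145 220 234 12 [ 28.  -1. 134.]
148 219 227 9 [ 31.  -1. 119.]
151 218 225 8 [ 29.  -1. 108.]
154 217 224 8 [26. -1. 97.]
157 215 222 8 [24. -1. 85.]
160 214 221 8 [21. -1. 74.]
163 212 218 7 [21. -1. 61.]
166 211 215 5 [19. -1. 48.]
169 209 213 5 [18. -1. 35.]
172 209 210 2 [15. -1. 22.]
175 233 234 2 [-42.  -1.  57.]
tip pads [237.88532033 141.56905383] [237.70529542 135.43844371] tcp in channel [ 24.  -1. 177.] [ 13.  -1. 161.]
```

The nozzle is on the foot (x about 11), but the bar leans about 10° short and sits near the pad edge. I'll drag the hand toward the back wall and measure again.

Request:
arm_command([
  {"tx": 1.4,"ty": -3,"tz": -2.2,"turn": 0},
  {"tx": 1.4,"ty": -3,"tz": -2.2,"turn": 0},
  {"tx": 1.4,"ty": -3,"tz": -2.2,"turn": 0},
  {"tx": 1.4,"ty": -3,"tz": -2.2,"turn": 0},
  {"tx": 0,"ty": 0,"tz": 0,"turn": 0},
])

```text
t: 18.5
tcp_pos: [0.6045, 0.0674, 0.1715]
tcp_rot: [1.679, 2.652, 0.001]
force: [1.7, -2.9, 5.7]
finger_gap: 0.0196
grip_force: 11.6
```

```bash
cat > bar.py <<'E'
from h import *
def bar():
    o=robot.get_obs();print(round(o['t'],2),o['tcp_pos'].round(4),o['force'].round(1),o['torque'].round(2),round(o['grip_force'],1),o['finger_gap'])
    p,K,r,e=cam('scene');i=p.astype(int);C,c0=chan([.564,.153,2.01]);n=C[:,1];pts=[]
    for v in range(141,178,3):
        m=[u for u in range(205,245) if i[v,u].min()>70 and i[v,u,0]-i[v,u,2]<45 and i[v,u,2]-i[v,u,0]<10]
        if m:
            u=(m[0]+m[-1])/2;d=r@np.linalg.solve(K,[u,v,1.]);X=C.T@(e+d*(n@(c0-e))/(n@d)-c0)*1e3
            print(v,m[0],m[-1],len(m),X.round(0)[[0,2]])
bar()
E
python3 bar.py
```

```text
18.5 [0.6045 0.0674 0.1715] [ 1.7 -2.9  5.7] [-0.57 -0.34 -0.03] 11.6 0.019629162870106576
141 205 237 7 [ 47. 135.]
144 226 238 13 [ 21. 145.]
147 224 238 12 [ 17. 136.]
150 222 231 10 [ 21. 120.]
153 220 229 10 [ 20. 108.]
156 219 226 8 [18. 96.]
159 217 222 6 [19. 82.]
162 215 219 5 [18. 68.]
165 213 217 5 [17. 55.]
168 211 214 4 [17. 41.]
171 210 211 2 [15. 28.]
177 234 236 3 [-49.  55.]
```

The lean is now within about 3° of the channel. Releasing.

Request:
arm_command([
  {"tx": 0,"ty": 0,"tz": 0,"turn": 0},
  {"tx": 0,"ty": 0,"tz": 0,"turn": 0},
  {"tx": 0,"ty": 0,"tz": 0,"turn": 0},
  {"tx": 0,"ty": 0,"tz": 0,"turn": 0},
  {"tx": 0,"ty": 0,"tz": 0,"turn": 0},
  {"tx": 0,"ty": 0,"tz": 0,"turn": 0},
], gripper=0.1)

```text
t: 19.15
tcp_pos: [0.6032, 0.0691, 0.1706]
tcp_rot: [-1.679, -2.655, 0.0]
force: [-0.1, 0.1, -0.2]
finger_gap: 0.0383
grip_force: 0.0
```

```bash
python3 bar.py
```

```text
19.15 [0.6032 0.0691 0.1706] [-0.1  0.1 -0.2] [ 0.02 -0.04  0.06] 0.0 0.03828189235665663
141 205 205 1 [ 79. 108.]
144 232 244 7 [  9. 156.]
147 229 244 10 [  6. 145.]
150 227 244 12 [  3. 135.]
153 223 233 11 [ 12. 114.]
156 221 231 11 [ 11. 102.]
159 219 222 4 [17. 83.]
162 216 219 4 [17. 69.]
165 213 217 5 [17. 55.]
168 211 214 4 [17. 41.]
171 210 211 2 [15. 28.]
177 234 236 3 [-49.  55.]
```

Request:
arm_command([
  {"tx": 0,"ty": 0,"tz": 10,"turn": 0},
  {"tx": 0,"ty": 0,"tz": 20,"turn": 0},
  {"tx": 0,"ty": 0,"tz": 30,"turn": 0},
  {"tx": 0,"ty": 0,"tz": 40,"turn": 0},
  {"tx": 0,"ty": 0,"tz": 40,"turn": 0},
  {"tx": 0,"ty": -40,"tz": 10,"turn": 0},
  {"tx": 0,"ty": -40,"tz": 0,"turn": 0},
  {"tx": 0,"ty": -40,"tz": 0,"turn": 0},
  {"tx": 0,"ty": -40,"tz": 0,"turn": 0},
  {"tx": 0,"ty": 0,"tz": 0,"turn": 0},
  {"tx": 0,"ty": 0,"tz": 0,"turn": 0},
], gripper=0.0)

```text
t: 20.3
tcp_pos: [0.6031, -0.0925, 0.3216]
tcp_rot: [1.683, 2.652, 0.001]
force: [0.6, 0.3, -0.6]
finger_gap: 0.0427
grip_force: 0.0
```

Run:
```python
from h import *
C,c0=chan([.564,.153,2.01])
for n in('scene','top'):
    p,K,r,e=cam(n); i=cv2.GaussianBlur(p,(3,3),0)
    # brightness along the pump centreline and across it at mid free length
    print(n,'along',[(z,int(i[tuple(proj(K,r,e,c0+C@[.013,0,z/1e3]).round().astype(int)[::-1])].min())) for z in range(90,200,5)])
    for z in(120,140):print(' across y z',z,[(y,int(i[tuple(proj(K,r,e,c0+C@[.013,y/1e3,z/1e3]).round().astype(int)[::-1])].min())) for y in range(-24,25,3)])
o=robot.get_obs();print(o['t'],o['tcp_pos'],o['force'])
```

```text
scene along [(90, 74), (95, 81), (100, 83), (105, 84), (110, 84), (115, 85), (120, 85), (125, 86), (130, 85), (135, 87), (140, 87), (145, 92), (150, 93), (155, 52), (160, 37), (165, 31), (170, 31), (175, 34), (180, 36), (185, 42), (190, 46), (195, 47)]
 across y z 120 [(-24, 65), (-21, 65), (-18, 76), (-15, 83), (-12, 85), (-9, 85), (-6, 86), (-3, 85), (0, 85), (3, 85), (6, 84), (9, 82), (12, 83), (15, 82), (18, 79), (21, 76), (24, 76)]
 across y z 140 [(-24, 57), (-21, 71), (-18, 88), (-15, 88), (-12, 95), (-9, 95), (-6, 95), (-3, 88), (0, 87), (3, 86), (6, 86), (9, 84), (12, 82), (15, 82), (18, 82), (21, 79), (24, 75)]
top along [(90, 87), (95, 88), (100, 88), (105, 89), (110, 89), (115, 89), (120, 89), (125, 90), (130, 90), (135, 92), (140, 99), (145, 105), (150, 101), (155, 77), (160, 58), (165, 35), (170, 20), (175, 20), (180, 22), (185, 23), (190, 42), (195, 94)]
 across y z 120 [(-24, 27), (-21, 27), (-18, 40), (-15, 40), (-12, 55), (-9, 74), (-6, 88), (-3, 90), (0, 89), (3, 87), (6, 85), (9, 77), (12, 63), (15, 35), (18, 30), (21, 33), (24, 35)]
 across y z 140 [(-24, 29), (-21, 32), (-18, 34), (-15, 35), (-12, 43), (-9, 76), (-6, 100), (-3, 99), (0, 99), (3, 92), (6, 87), (9, 81), (12, 60), (15, 51), (18, 44), (21, 48), (24, 42)]
20.4 [ 0.6036212  -0.08955575  0.32098896] [-0.43136141  0.57460451  0.0059664 ]
```

Run:
```python
from h import *
from scipy.ndimage import map_coordinates as mc
def prof(n,q,x):
    C,c0=chan(q);p,K,r,e=cam(n);g=p.astype(float).min(2)
    out=[]
    for z in range(144,196,2):
        v=[]
        for y in(-5,-3,0,3,5):
            u,w=proj(K,r,e,c0+C@[x,y/1e3,z/1e3]); v.append(mc(g,[[w],[u]],order=1)[0])
        out.append((z,int(np.mean(v))))
    print(n,x,out)
for x in(.010,.020): prof('scene',[.5641,.1537,1.998],x); prof('top',[.5645,.1537,2.020],x)
```

```text
scene 0.01 [(144, 91), (146, 90), (148, 85), (150, 75), (152, 64), (154, 51), (156, 43), (158, 38), (160, 34), (162, 32), (164, 31), (166, 31), (168, 31), (170, 31), (172, 31), (174, 31), (176, 32), (178, 32), (180, 33), (182, 35), (184, 37), (186, 40), (188, 42), (190, 44), (192, 45), (194, 46)]
top 0.01 [(144, 107), (146, 105), (148, 101), (150, 92), (152, 84), (154, 78), (156, 71), (158, 61), (160, 51), (162, 41), (164, 29), (166, 23), (168, 20), (170, 19), (172, 19), (174, 20), (176, 21), (178, 22), (180, 22), (182, 22), (184, 24), (186, 30), (188, 41), (190, 60), (192, 83), (194, 109)]
scene 0.02 [(144, 65), (146, 66), (148, 67), (150, 68), (152, 70), (154, 70), (156, 68), (158, 61), (160, 54), (162, 48), (164, 43), (166, 42), (168, 42), (170, 43), (172, 45), (174, 46), (176, 45), (178, 45), (180, 45), (182, 45), (184, 45), (186, 46), (188, 47), (190, 48), (192, 48), (194, 47)]
top 0.02 [(144, 84), (146, 84), (148, 85), (150, 88), (152, 91), (154, 95), (156, 97), (158, 97), (160, 93), (162, 87), (164, 78), (166, 70), (168, 61), (170, 51), (172, 40), (174, 31), (176, 24), (178, 20), (180, 20), (182, 20), (184, 20), (186, 22), (188, 23), (190, 24), (192, 25), (194, 26)]
```

The barrel edge reads about 152 mm up the channel against 150.5 expected when fully seated. The pump lies along the back wall, and the arm is clear. Handing in.

```bash
python3 -c "
from cell import robot
print(robot.close_job())"
```

```text
the job is handed in; nothing more can be done
None
```

The pump is lying let go in the sloping channel and the job is handed in; by camera its nozzle is about 1.5 mm (±3 mm) from the foot, though the hand-in returned no verdict, and the arm never came near the pot, board or reel.

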